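Set-screw collar held on the shaft flat in the service jig

ROBOT

A 6-joint arm with a two-finger parallel gripper is mounted at the origin on a cart in front of the work surface, level with it; the furniture and walls round the work are solid. World frame = base frame: x ahead of the robot, y to its left, z up, the work surface at z = 0. Lengths are in m, angles in rad, forces in N, time in s.
With the tool pointing down it reaches from about 0.325 to 0.9 m from the base axis. Payload 3.5 kg.
Tool frame: the origin (TCP) lies at the very end of the fingers, on their centre line; the grasp point (between the pads) lies 19 mm behind it (grasp_offset is the distance from the TCP to the grasp point, in m); z points along the fingers, x is the direction in which the jaws open and shut, and the axes are right-handed (so a half turn about z gives the same grasp; the last joint's range is limited). The gripper opens to 85 mm and grips with 20 to 120 N. Pads are 22 mm wide; open, the fingers measure 114 mm over their backs; the gripper's body (76 mm by 85 mm) begins 54 mm behind the grasp point. The pads swing forward as they close: fully open they stand 13 mm farther back than shut.
Start: joints at [1.166, 0.276, -0.026, 1.268, 0, 1.467], TCP at [0.186, 0.597, 0.231] pointing down, gripper open.
Joint ranges: [-3.12, 3.12], [-0.85, 1.88], [-1.08, 1.24], [-1.95, 2.15], [-1.57, 1.53], [-3.14, 3.14]. Speed limits (rad/s): [2.57, 2.57, 3.14, 3.14, 3.14, 3.14].

INTERFACE

Orientations are given as a rotation vector (axis times angle).
In Python, from station import move_ptp, move_l, movej, open_gripper, grab, pause, inverse_kinematics, get_state, get_image, camera_info, Unreachable, sign_off, grasp_offset gives the robot as it stands. Calls block until the motion is done:
- move_ptp(position, orientation): joint-space move of the TCP to a pose.
- move_l(position, frame=None, v=0.15, guard=None): straight line of the TCP; frame=None keeps the orientation; v is the mean speed in m/s. With guard (N) it stops when the force on the tool has changed by that much, and returns True; else False.
- movej(angles): joint-space move.
- open_gripper() and grab(): open the fingers fully, or close them until they stop; the grip force is fixed at half the most.
- pause(seconds).
- inverse_kinematics(position, orientation): joint angles nearest the present ones, or None.
- get_state(): the state.
- get_image(name): name is "scene" or "top" or "wrist"; returns the picture (384x512x3 uint8, blue, green, red); there is no depth.
- camera_info(name): a dict with "fov_y" (degrees; the focal length in pixels is half the picture's height over the tangent of half this angle, whatever the lens; pixels are square), "cx", "cy" (the principal point, pixels), "k1" (the pictures are not rectified: a ray, as slopes to the right and down, at radius r is drawn at 1 + k1 r^2 times it, then the intrinsics apply), "origin" and "orientation" of the camera in the world. Camera axes: x right, y up, looking along -z (the intrinsics and any distortion apply to the point x, -y, -z); pixel columns grow to the right and rows downward; lengths in m; the calibration is good to about 2 mm. A picture is of the moment at which its call begins: read the wrist's pose just before it. camera_info takes no time and is no camera call; for the wrist camera it gives the pose at the moment of the call.
A pose or a line that the arm cannot do raises Unreachable and nothing moves.
- sign_off(): hands the job in, once; it reports no verdict.
The state is a dict: "t": time; "joints": joint angles; "qvel": joint speeds; "tau": joint torques, N m; "tool_pos": TCP position; "ee_rot": TCP orientation; "ft_force": force on the tool from outside, world axes, zero at the start; "wrist_torque": the same for the moment, N m; "gripper_width": finger opening in m.
Only numpy, scipy, OpenCV 4.12 (cv2) and the standard library are available. Lean on these libraries where they do the work, as an engineer would, in place of code of your own. Each camera call takes 0.05 s, during which the arm holds its last target.

TASK

Push the gear head square and flush into the corner of the service jig, then pinch its bare shaft and turn it until your fingers lie on the set-screw flat and the flat faces the hex-key guide. Then fit the loose shaft collar over the shaft with its set screw on the flat, facing the key guide, press it down until the spring sleeve under it is fully down, and finish still gripping the collar and holding it down there, ready for the screw to be tightened; leave the wash bottle and the timer where they stand.

Things in the scene. Friction and masses are not known exactly. Their poses are not given: they have to be found in the camera images.
- jig: Fixed service jig: aluminium plate 180 x 180 x 8 mm, origin at the centre of its underside on the bench, z up. Two steel fence bars (15 mm thick, tops 36 mm above the bench) along its +x edge (inner face x = +75 mm) and +y edge (inner face y = +75 mm) form the corner. On the +y fence stands the key guide. At most 0.25 rad from square to the bench.
- seat (a point): Where the underside centre of the gear head is when it is flush in the corner: jig x = +25, y = +25 mm, on the plate's top, 8 mm above the bench. Axes are the jig's.
- key_guide (a point): Mouth of the steel key-guide bush (14 mm across), 46 mm from the seated shaft's axis in the jig's +y direction, 70 mm above the bench: the height of the collar's screw when pressed fully down. Its post is 28 mm wide, top 79 mm above the bench, face 52 mm from that axis; a black T-handle hex key is parked in it and sticks out on the far side, to jig y = +174 mm.
- gearhead: Loose gear head, 0.5 to 0.75 kg, on the jig plate: grey housing 100 x 100 mm, 44 mm high (top 52 mm above the bench), origin at the centre of its underside, z up. Its +x and +y sides belong against the fences; it starts 15 to 38 mm short of each and up to 0.15 rad askew. Push it on its -x and -y sides. A vertical output shaft stands in the middle of its top.
- housing_mid (a point): Centre of the gear head's housing, 22 mm above its underside. Axes are the gear head's.
- shaft_tip (a point): Centre of the shaft's top end, on its axis, 98 mm above the gear head's underside (106 mm above the bench). The shaft is 16 mm thick with one set-screw flat 5 mm from the axis up to the tip, so 13 mm thick across the flat; tip chamfered 2.5 mm. 38 mm of it stand clear above the sleeve. Axes are the gear head's and do not turn with the shaft.
- shaft (a joint): Shaft angle, rad, counter-clockwise from above. At 0 the flat's outward normal points along the gear head's +y (at the key guide once seated); at +1.57 along its -x. Starts between -1.2 and +1.2, turns against slight friction (0.03 N m), stays where it is left.
- shaft_flat: The set-screw flat of the shaft (12 mm wide): origin on its face, 5 mm off the shaft axis and 80 mm above the gear head's underside (88 mm above the bench). Its +y axis is the flat's outward normal; it turns with the shaft.
- sleeve (a joint): Spring-loaded dark steel thrust sleeve round the foot of the shaft (31 mm across): 0 when up (top 68 mm above the bench), 0.006 m at its stop when pressed fully down (top 62 mm above the bench). The push needed is 6 N at first and 10 N at the stop; it springs back when released.
- collar_mid (a point): Centre of the loose steel shaft collar: ring 36 mm across, 16 mm high, bore 18 mm, 0.09 kg, lying flat on the bench. Its set screw is on the collar's +y axis at half height: a 7 mm head stands 5 mm out of the rim, a 5 mm tip stands into the bore to 6 mm from the axis, so it passes the shaft only with the screw on the flat (within 0.25 rad). Grip it across the rim along its own x axis.
- collar_screw (a point): Outer end of the collar's set-screw head, 22.7 mm from the collar's axis along its +y, half-way up. It has to face the key guide.
- collar: The same collar; origin at the centre of its underside, z up, +y towards the set screw.
- wash_bottle: White reagent bottle, 42 mm across and 92 mm high, a bystander on the bench behind the jig's right side; origin under its centre.
- timer: White kitchen-type timer, 62 x 66 x 19 mm, a bystander at the right front of the bench; origin under its centre.
Things that resemble listed ones, but are neither listed nor needed, are in the scene too. Of the things that look like the gearhead, the largest one is meant.

How it is judged:
By the outcome, as a careful person would: the job done as asked, in the order asked, and still so for the second after the job is handed in, while the arm keeps its last pose, push and grip.
It also fails if it takes over 72 s, if anything falls off the work surface, if the arm or the gripper's body presses on something with over 40 N, if the wrist force passes 120 N, or if a joint passes its speed limit or range.

## Working session

There is one attempt and no reset: what is moved stays moved. The work goes in short steps, each a Python script; the robot and the scene stay as the last script left them, time stands still between calls to the robot, and variables do not carry over. Pictures are saved under pics/ and viewed, and the job is handed in when it is done.

```bash
ls; mkdir -p pics
python3 - <<'E'
from station import *
import cv2
for n in ("scene","top","wrist"):
    print(n,camera_info(n)); cv2.imwrite(f"pics/{n}0.png",get_image(n))
s=get_state(); print(s, grasp_offset)
E
```

```text
pics
scene {'fov_y': 49.41271586106716, 'cx': 258.6061851247865, 'cy': 191.4736700096403, 'k1': -0.01733634054216393, 'origin': array([-0.24124134, -0.64485313,  1.07239721]), 'orientation': array([ 0.71106029, -0.34842084, -0.82720205])}
top {'fov_y': 44.88406704806214, 'cx': 255.13815484585942, 'cy': 193.951561403446, 'k1': 0.033451598220038646, 'origin': array([ 0.28280628, -0.06560105,  1.6388551 ]), 'orientation': array([ 0.14106468, -0.11390705, -1.56442516])}
wrist {'fov_y': 59.985079691573404, 'cx': 256.6024628669567, 'cy': 196.8260376169848, 'k1': -0.08961155547785558, 'origin': array([0.10961447, 0.61945391, 0.37322891]), 'orientation': array([-0.27322925, -0.19772614,  1.25753827])}
{'t': 0.15, 'joints': array([ 1.16556448e+00,  2.77013868e-01, -2.75512481e-02,  1.26799899e+00,
       -1.50391582e-05,  1.46740680e+00]), 'qvel': array([-0.00044255, -0.00187562,  0.00352144, -0.00074944,  0.00143295,
       -0.00121559]), 'tau': array([ 7.45916368e-04, -4.46058154e+01,  2.95638102e+01,  1.04729313e-02,
       -5.17763283e-05, -1.09455723e-05]), 'tool_pos': array([0.18556786, 0.59618352, 0.23038894]), 'ee_rot': array([ 2.52944933e+00,  1.86166018e+00, -2.38167953e-03]), 'ft_force': array([0.52870647, 0.10336758, 0.14070782]), 'wrist_torque': array([-0.00795451,  0.02171849, -0.02387103]), 'gripper_width': 0.08532340542786877} 0.0187
```

View pics/scene0.png

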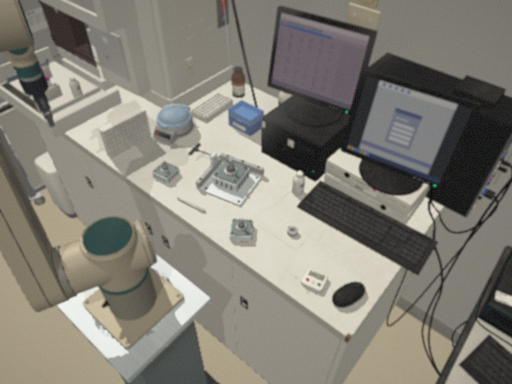

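View pics/top0.png

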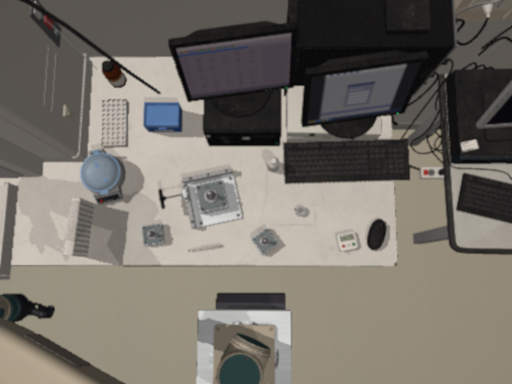

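View pics/wrist0.png

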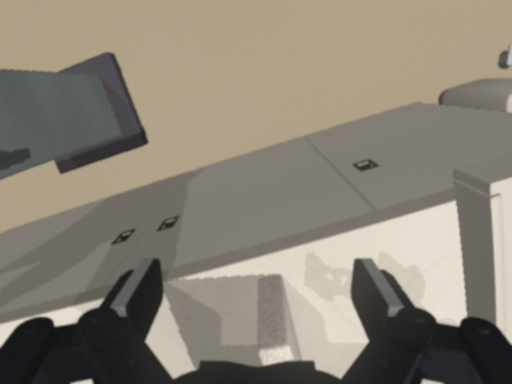

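The top view shows the jig with the largest gear head at (211,196). Two smaller look-alikes sit off the jig at (153,235) and (266,241). The collar candidate is at (302,211), the bottle at (272,160), the timer at (346,240) and a pen at (206,247). In the scene view the same things are at: gear head (232,175), look-alikes (165,172) and (241,230), collar (293,232). I choose the gear head on the jig and the ring at (302,211). Next I'll check both in close crops.

```bash
cat > h.py <<'E'
import numpy as np, cv2
from scipy.spatial.transform import Rotation as R
from station import *
def K(ci):
    f=192/np.tan(np.radians(ci['fov_y'])/2); return f
def ray(ci,px):
    f=K(ci); d=np.array([(px[0]-ci['cx'])/f,(px[1]-ci['cy'])/f])
    u=d.copy()
    for _ in range(30): u=d/(1+ci['k1']*(u@u))
    v=R.from_rotvec(ci['orientation']).apply([u[0],-u[1],-1.0])
    return np.array(ci['origin']),v
def onz(ci,px,z):
    o,v=ray(ci,px); return o+v*(z-o[2])/v[2]
def proj(ci,p):
    c=R.from_rotvec(ci['orientation']).inv().apply(np.array(p)-ci['origin'])
    u=np.array([c[0],-c[1]])/-c[2]; u=u*(1+ci['k1']*(u@u)); f=K(ci)
    return np.array([ci['cx']+f*u[0],ci['cy']+f*u[1]])
def tri(rays):
    A=np.zeros((3,3));b=np.zeros(3)
    for o,v in rays:
        v=v/np.linalg.norm(v);P=np.eye(3)-np.outer(v,v);A+=P;b+=P@o
    x=np.linalg.solve(A,b)
    return x,[np.linalg.norm(np.cross(x-o,v/np.linalg.norm(v))) for o,v in rays]
def down(yaw):
    # tool z down, tool x along world yaw
    return R.from_matrix(np.array([[np.cos(yaw),np.sin(yaw),0],[np.sin(yaw),-np.cos(yaw),0],[0,0,-1.]])).as_rotvec()
def crop(img,x0,y0,x1,y1,s,name):
    cv2.imwrite(name,cv2.resize(img[y0:y1,x0:x1],None,fx=s,fy=s,interpolation=cv2.INTER_CUBIC))
def shot(n,name=None):
    ci=camera_info(n); im=get_image(n)
    if name: cv2.imwrite(name,im); np.save(name+'.npy',np.array([ci],dtype=object),allow_pickle=True)
    return ci,im
E
python3 - <<'E'
from h import *
t=cv2.imread("pics/top0.png"); s=cv2.imread("pics/scene0.png")
crop(t,140,130,340,270,4,"pics/topc.png"); crop(s,140,120,340,270,4,"pics/scenec.png")
ct=camera_info("top");cs=camera_info("scene")
for n,p in dict(bottle=(272,163),timer=(346,240),collar=(301,211),gh=(211,196),d1=(153,235),d2=(266,241),frontedge=(250,265)).items(): print(n,onz(ct,p,0.0))
print(tri([ray(ct,(301,211)),ray(cs,(293,232))]))
E
```

```text
bottle [ 0.6646068  -0.09707479  0.        ]
timer [ 0.3884338  -0.35525551  0.        ]
collar [ 0.49028483 -0.19946999  0.        ]
gh [0.5437216 0.1211471 0.       ]
d1 [0.40412535 0.32324147 0.        ]
d2 [ 0.3839295 -0.0754671  0.       ]
frontedge [ 0.30049386 -0.01974084  0.        ]
(array([ 0.49013175, -0.199722  ,  0.0071547 ]), [np.float64(0.001113553359652771), np.float64(0.0011135533596526375)])
```

View pics/topc.png

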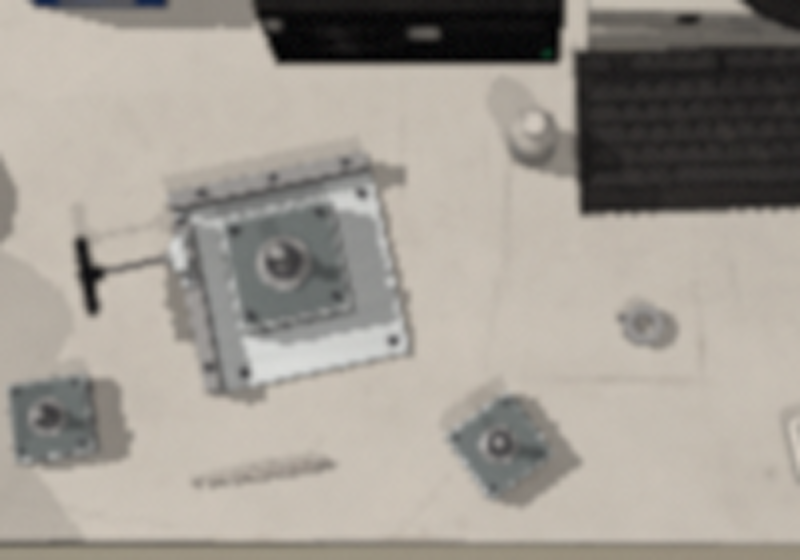

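View pics/scenec.png

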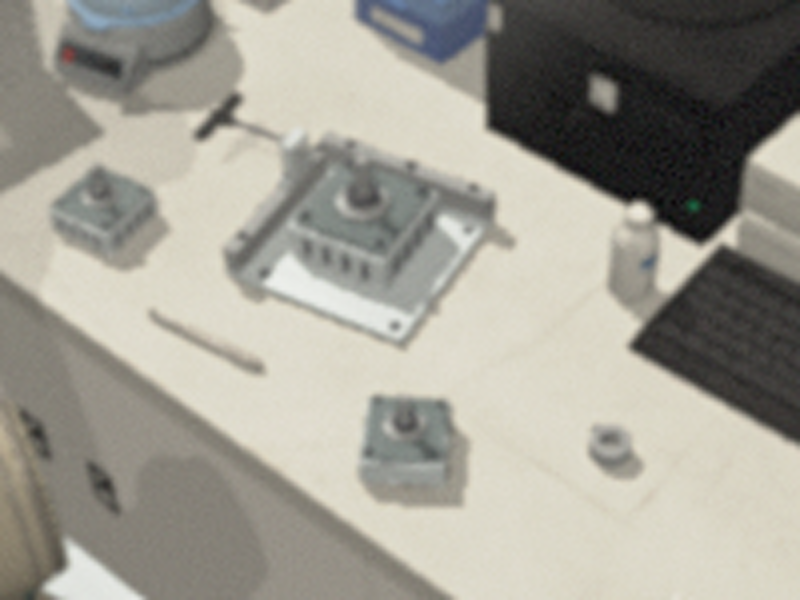

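The crops confirm the choice: the gear head on the jig is the largest, with fences at the top (+x) and left (+y). The collar's screw points to the upper left of its ring, at about crop (622,315). Next come close wrist views.

```bash
cat >> h.py <<'E'
def cam_in_tool():
    s=get_state(); ci=camera_info("wrist"); T=R.from_rotvec(s['ee_rot'])
    return T.inv().apply(ci['origin']-s['tool_pos']), T.inv()*R.from_rotvec(ci['orientation'])
E
python3 - <<'E'
from h import *
p,r=cam_in_tool(); print(p, r.apply([0,0,-1]), r.apply([1,0,0]))
# predicted views
for tgt in ([0.544,0.121,0.05],[0.49,-0.20,0.008]):
  for yaw in (0.2,1.57,1.57+.2,-1.57,3.14):
    T=R.from_rotvec(down(yaw))
    d=T.apply(r.apply([0,0,-1])); 
    for h in (0.28,):
        o=np.array(tgt)-d*h/abs(d[2]); tcp=o-T.apply(p)
        q=inverse_kinematics(tcp,down(yaw)); print(tgt,yaw,tcp,None if q is None else np.round(q,2))
E
```

```text
[-0.00055088 -0.07945491 -0.14296736] [-6.02574959e-04  3.10230751e-01  9.50661095e-01] [9.99999681e-01 6.85935962e-04 4.10005564e-04]
[0.544, 0.121, 0.05] 0.2 [0.54234611 0.13282508 0.18703264] [ 0.12  0.19 -0.24  1.15  0.    1.5 ]
[0.544, 0.121, 0.05] 1.57 [0.53208264 0.12173785 0.18703264] [ 0.11  0.16 -0.26  1.14  0.    0.11]
[0.544, 0.121, 0.05] 1.77 [0.53217361 0.11935553 0.18703264] [ 0.1   0.16 -0.26  1.14  0.   -0.1 ]
[0.544, 0.121, 0.05] -1.57 [0.55591852 0.12028113 0.18703264] [ 0.1   0.2  -0.21  1.15  0.   -3.04]
[0.544, 0.121, 0.05] 3.14 [0.54325266 0.10908323 0.18703264] [ 0.08  0.18 -0.25  1.15  0.   -1.49]
[0.49, -0.2, 0.008] 0.2 [ 0.48834611 -0.18817492  0.14503264] [-0.49  0.16 -0.36  1.05  0.    0.88]
[0.49, -0.2, 0.008] 1.57 [ 0.47808264 -0.19926215  0.14503264] [-0.52  0.15 -0.37  1.05  0.   -0.52]
[0.49, -0.2, 0.008] 1.77 [ 0.47817361 -0.20164447  0.14503264] [-0.52  0.15 -0.37  1.05  0.   -0.72]
[0.49, -0.2, 0.008] -1.57 [ 0.50191852 -0.20071887  0.14503264] [-0.5   0.19 -0.33  1.05  0.    2.64]
[0.49, -0.2, 0.008] 3.14 [ 0.48925266 -0.21191677  0.14503264] [-0.53  0.18 -0.34  1.05  0.   -2.1 ]
```

Run:
```python
from h import *
o=down(1.57)
move_ptp([0.50,0.17,0.27],o); pause(0.15); shot("wrist","pics/w1.png")
move_l([0.50,0.06,0.27],v=0.25); pause(0.15); shot("wrist","pics/w2.png")
print(get_state()['t'],get_state()['tool_pos'])
```

```text
3.0667 [0.49999429 0.06106086 0.2700181 ]
```

View pics/w1.png

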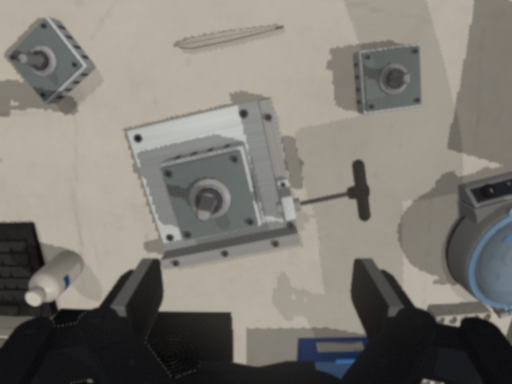

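View pics/w2.png

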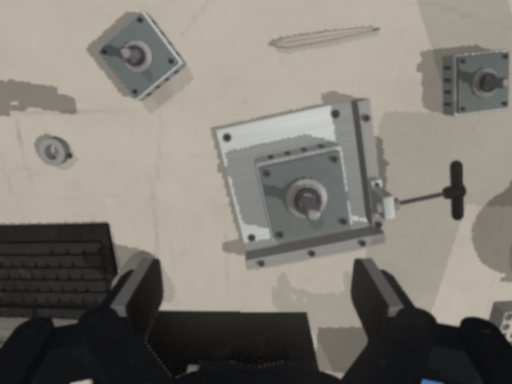

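Both show the jig with the gear head, from two places: its shaft tip is at (205,210) in w1 and (311,207) in w2. The key guide is at (292,208) and (390,208). The collar is at (53,150) in w2.

Run:
```python
from h import *
a=cv2.imread("pics/w1.png"); b=cv2.imread("pics/w2.png")
crop(a,115,90,315,272,4,"pics/w1c.png"); crop(b,205,90,405,272,4,"pics/w2c.png")
```

```text
(no output)
```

View pics/w1c.png

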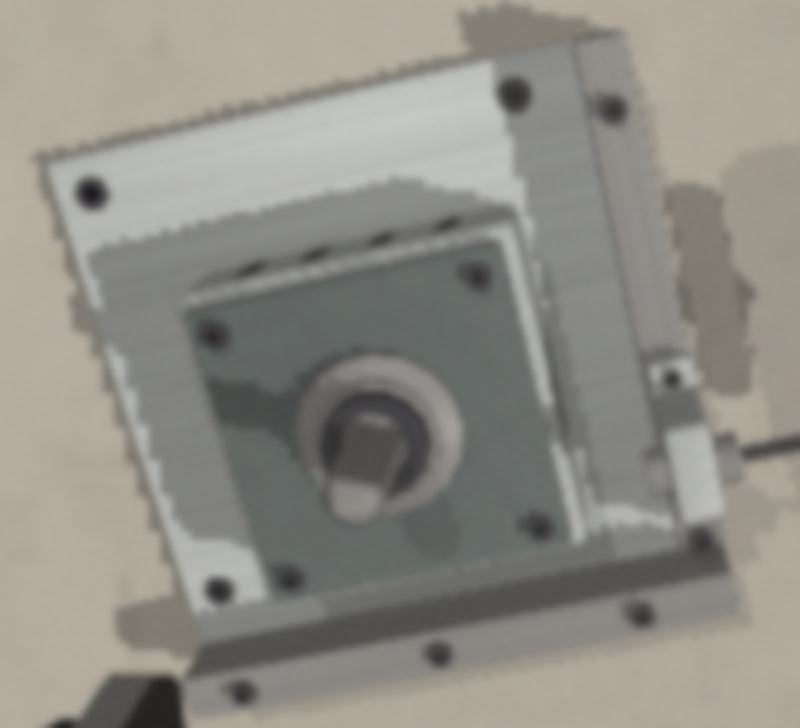

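View pics/w2c.png

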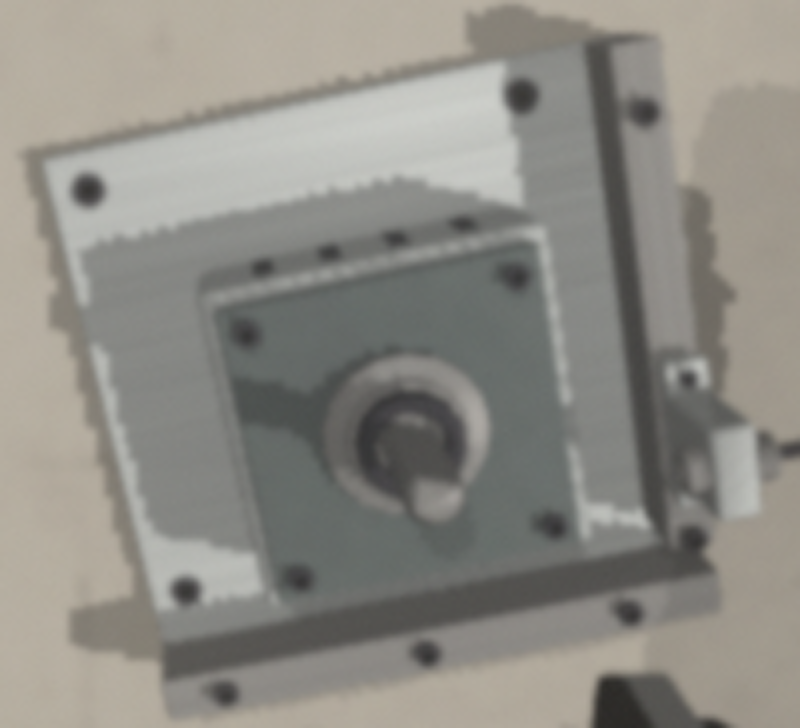

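Run:
```python
from h import *
c1=np.load("pics/w1.png.npy",allow_pickle=True)[0];c2=np.load("pics/w2.png.npy",allow_pickle=True)[0]
P={'fx1':((242,692),(224,693)),'fx2':((438,655),(426,654)),'fx3':((639,614),(628,612)),
'fy1':((612,109),(642,110)),'fy3':((702,541),(692,538)),
'pl1':((92,193),(88,190)),'pl2':((515,96),(521,96)),'pl3':((219,590),(186,590)),'corner':((42,160),(42,158)),
'g1':((213,334),(245,333)),'g2':((477,276),(514,275)),'g3':((289,578),(297,578)),'g4':((539,526),(550,524)),
'tip':((355,500),(437,499)),'post':((671,378),(686,379))}
X={}
for k,(a,b) in P.items():
    f=lambda p,x0:((p[0]+.5)/4-.5+x0,(p[1]+.5)/4-.5+90)
    x,e=tri([ray(c1,f(a,115)),ray(c2,f(b,205))]); X[k]=x
    print(k,np.round(x*1e3,1),np.round(1e3*max(e),2))
d=lambda a,b:np.degrees(0)+np.arctan2(*(X[b]-X[a])[1::-1])
print('fx dir-90',d('fx1','fx3')-np.pi/2,'fy dir',d('fy1','fy3'),'pl',d('pl1','pl2')-np.pi/2,d('pl1','pl3'))
print('g',d('g1','g2')-np.pi/2,d('g3','g4')-np.pi/2,d('g1','g3'),d('g2','g4'))
gm=(X['g1']+X['g2']+X['g3']+X['g4'])/4;print('gmid',gm)
for a,b in (('fx1','fx3'),('fy1','fy3'),('pl1','pl2'),('pl1','pl3'),('g1','g2'),('g1','g3')):print(a,b,np.linalg.norm(X[a]-X[b]))
```

```text
fx1 [631.4  65.5  37.3] 0.05
fx2 [617.2 129.   38.4] 0.01
fx3 [602.8 192.   38.5] 0.06
fy1 [449.6 182.2  35.4] 0.19
fy3 [579.9 211.3  34.2] 0.16
pl1 [476.1  24.    8.2] 0.07
pl2 [448.  154.2   7. ] 0.13
pl3 [608.6  53.    9.1] 0.05
corner [465.7  10.8  11.9] 0.36
g1 [509.6  70.6  53.2] 0.06
g2 [493.4 144.9  52.2] 0.12
g3 [584.8  86.8  51.5] 0.04
g4 [568.4 161.4  50.2] 0.1
tip [539.  117.2 105.5] 0.01
post [525.2 199.6  44.2] 0.17
fx dir-90 0.2220956494950621 fy dir 0.2192056219090996 pl 0.21274894033323988 0.21611628438612282
g 0.21471558987013184 0.21683020419046528 0.21155769889335127 0.2167759152851694
gmid [0.53907357 0.11595398 0.05180228]
fx1 fx3 0.12973453491855075
fy1 fy3 0.13351471796363165
pl1 pl2 0.13321333037507319
pl1 pl3 0.1355987110745169
g1 g2 0.07604163630127421
g1 g3 0.07691617136492603
```

The two-view fit puts the jig yaw at about 0.218, with its origin near (0.5355, 0.1168) and the seat near (0.5545, 0.1466). The gear head is nearly square already, about 22 mm short in x and 26 mm short in y. Measured heights agree with the text: tip 105.5 mm, top 52 mm, fence 37 mm. I'll push now.

```bash
cat >> h.py <<'E'
YAW=0.218
ex=np.array([np.cos(YAW),np.sin(YAW),0]); ey=np.array([-np.sin(YAW),np.cos(YAW),0])
J0=np.array([0.5355,0.1168,0])
def jp(x,y,z): return J0+ex*x+ey*y+np.array([0,0,z])
def tojig(p): d=np.array(p)-J0; return np.array([d@ex,d@ey,d[2]])
E
python3 - <<'E'
from h import *
G=tojig([0.539,0.1162,0]); print(G)
t=lambda m:print(m,round(get_state()['t'],2),np.round(tojig(get_state()['tool_pos'])*1e3,1),np.round(get_state()['ft_force'],1))
grab()
o=down(np.pi/2+YAW)
move_ptp(jp(G[0]-.085,G[1],0.09),o); move_l(jp(G[0]-.085,G[1],0.024),v=0.15)
t('down')
r=move_l(jp(-.025,G[1],0.024),v=0.05,guard=14); t(('x push1',r))
if not r:
    r=move_l(jp(-.025+0.008,G[1],0.024),v=0.02,guard=14); t(('x push2',r))
x=tojig(get_state()['tool_pos'])[0]
move_l(jp(x-0.02,G[1],0.024),v=0.1); move_l(jp(x-0.02,G[1],0.12),v=0.25); t('up')
E
```

```text
[ 0.0032874  -0.00134277  0.        ]
down 5.21 [-80.   -1.8  25.2] [-0.3 -0.4  0.6]
('x push1', True) 6.14 [-36.4  -0.7  22.4] [ 0.5  0.  -0.3]
up 7.02 [-55.2  -1.5 121. ] [ 0.4 -0.2 -0.8]
```

Run:
```python
from h import *
t=lambda m:print(m,round(get_state()['t'],2),np.round(tojig(get_state()['tool_pos'])*1e3,1),np.round(get_state()['ft_force'],1))
o=down(np.pi+YAW)
gy=-0.0013
move_ptp(jp(.025,gy-.082,0.10),o); move_l(jp(.025,gy-.082,0.024),v=0.15)
t('down')
r=move_l(jp(.025,-.029,0.024),v=0.05,guard=14); t(('y push1',r))
if not r:
    r=move_l(jp(.025,-.017,0.024),v=0.02,guard=14); t(('y push2',r))
y=tojig(get_state()['tool_pos'])[1]
move_l(jp(.025,y-.02,0.024),v=0.1); move_l(jp(.025,y-.02,0.12),v=0.25); t('up')
# x again
o=down(np.pi/2+YAW)
move_ptp(jp(-.058,.025,0.11),o); move_l(jp(-.058,.025,0.024),v=0.15)
r=move_l(jp(-.020,.025,0.024),v=0.03,guard=14); t(('x push',r))
x=tojig(get_state()['tool_pos'])[0]
move_l(jp(x-.02,.025,0.024),v=0.1); move_l(jp(x-.02,.025,0.16),v=0.25); t('up')
```

```text
down 9.18 [ 25.4 -83.3  24.4] [-0.7  0.8 -0.1]
('y push1', True) 10.12 [ 25.  -35.5  24.2] [ 1.1 -0.1  0.2]
up 11.0 [ 25.4 -55.3 120.9] [-0.6  0.4 -0.7]
('x push', True) 14.09 [-36.3  25.1  22.7] [ 0.4 -0.1  0.1]
up 15.12 [-56.6  25.  159.3] [-0.1 -0.2  0. ]
```

Run:
```python
from h import *
move_l(jp(.03,.06,0.19),v=0.3); open_gripper(); pause(.1); shot("wrist","pics/w3.png")
move_l(jp(.03,-.01,0.19),v=0.3); pause(.1); shot("wrist","pics/w4.png")
print(get_state()['t'])
a=cv2.imread("pics/w3.png");b=cv2.imread("pics/w4.png")
cv2.imwrite("pics/w34.png",cv2.resize(np.hstack([a,b]),(800,300)))
```

```text
17.0667
```

View pics/w34.png

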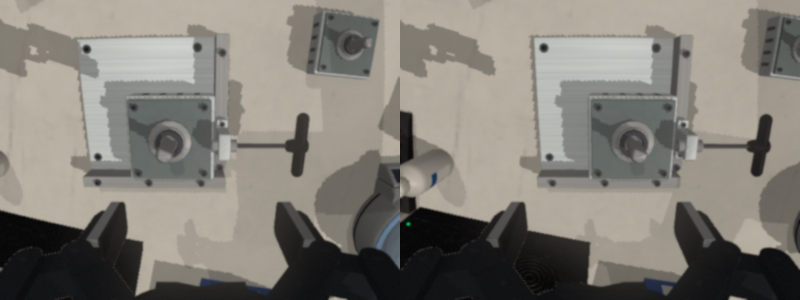

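The gear head now sits flush against both fences. The shaft is at about (216,190) in w3 and (297,188) in w4. I'll zoom in to find the flat.

Run:
```python
from h import *
a=cv2.imread("pics/w3.png");b=cv2.imread("pics/w4.png")
def c(im,x0,y0):
    return cv2.resize(im[y0:y0+60,x0:x0+60],None,fx=6.6,fy=6.6,interpolation=cv2.INTER_CUBIC)
cv2.imwrite("pics/z34.png",np.hstack([c(a,185,155),c(b,265,155)]))
crop(a,95,40,305,250,2.8,"pics/w3c.png")
```

```text
(no output)
```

View pics/z34.png

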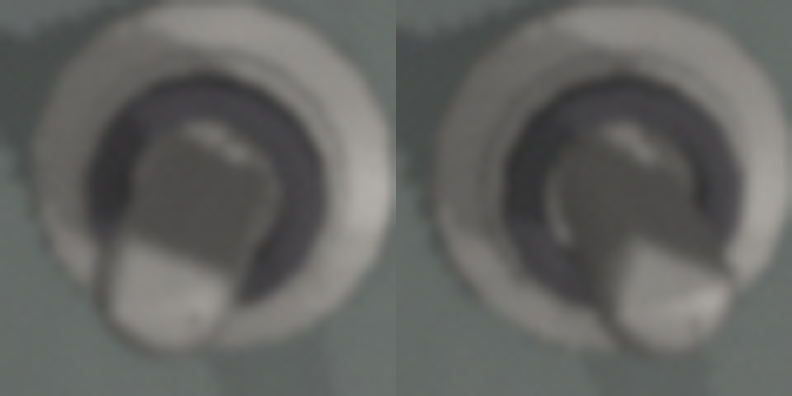

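View pics/w3c.png

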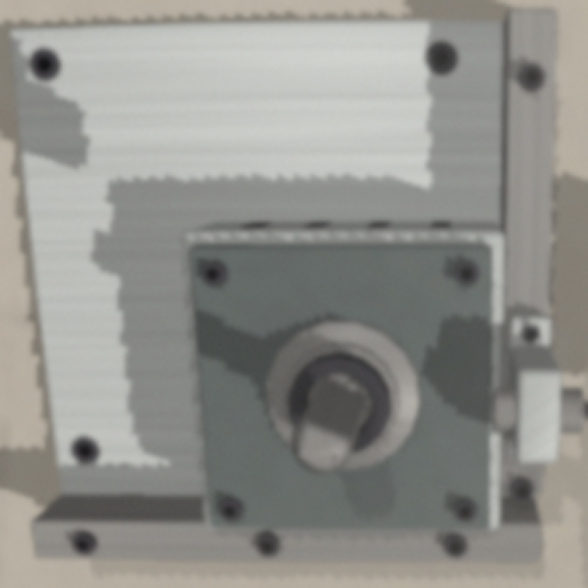

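Run:
```python
from h import *
c3=np.load("pics/w3.png.npy",allow_pickle=True)[0];c4=np.load("pics/w4.png.npy",allow_pickle=True)[0]
q=lambda x,y,x0:((x+.5)/6.6-.5+x0,(y+.5)/6.6-.5+155)
for c,pts in ((c3,[q(125,240,185),q(230,280,185)]),(c4,[q(234,245,265),q(334,280,265)])):
    A,B=[tojig(onz(c,p,.105)) for p in pts]; d=B-A
    print(np.round(A*1e3,1),np.round(B*1e3,1),np.arctan2(d[0],d[1]))  # chord angle
    # normal = perp: (-d_y, d_x)
    n=np.array([-d[1],d[0]]); print('theta',np.arctan2(-n[0],n[1]))
# tip triangulate: tip centre
z=lambda x,y,x0:q(x,y,x0)
print(tojig(tri([ray(c3,q(168,292,185)),ray(c4,q(672,293,265-60))])[0])*1e3)
# housing top corner screws
p3=[(211,272),(464,272),(230,508),(463,508)]
f=lambda p:((p[0]+.5)/2.8-.5+95,(p[1]+.5)/2.8-.5+40)
pts=[tojig(onz(c3,f(p),.052))*1e3 for p in p3];print(np.round(pts,1),np.mean(pts,0))
```

```text
[ 19.3  21.2 105. ] [ 23.9  32.5 105. ] 0.38413184396066075
theta 1.1866644828342359
[ 19.7  20.9 105. ] [ 23.7  32.  105. ] 0.34457935820102614
theta 1.2262169685938704
[ 25.14229901  25.64834541 105.30581059]
[[-13.  -14.1  52. ]
 [-12.6  62.5  52. ]
 [ 63.7 -13.7  52. ]
 [ 63.6  62.4  52. ]] [25.41971695 24.25854084 52.        ]
```

The flat's angle reads +1.19 and +1.23 from the two views, so I'll use about 1.205. The shaft axis is at jig (25.1, 25.1) mm. Now I'll pinch and turn.

Run:
```python
from h import *
t=lambda m:print(m,round(get_state()['t'],2),np.round(tojig(get_state()['tool_pos'])*1e3,1),np.round(get_state()['ft_force'],1),np.round(get_state()['wrist_torque'],2),round(get_state()['gripper_width']*1e3,2))
def pose(th,z): return jp(.0251+.0015*np.sin(th),.0251-.0015*np.cos(th),z), down(YAW+np.pi/2+th)
p,o=pose(1.205,.135); move_ptp(p,o)
p,o=pose(1.205,.077); move_l(p,v=.12); t('at')
grab(); t('grabbed')
for th in (.9,.6,.3,0.):
    p,o=pose(th,.077); move_l(p,o,v=.003 if 0 else .15); t(th)
pause(.15); t('end')
shot("wrist","pics/w5.png"); shot("scene","pics/s5.png")
```

```text
at 18.76 [26.9 24.5 77.3] [0.1 0.6 0. ] [-0.03  0.01  0.04] 85.29
grabbed 19.43 [26.6 24.6 77.4] [-1.9  0.2  3.1] [-0.02  0.25  0.02] 11.53
0.9 19.88 [26.2 24.3 77.4] [-3.   0.5  5.8] [0.02 0.49 0.03] 11.7
0.6 20.33 [25.7 24.2 77.4] [-2.5  0.6  6.1] [ 0.09  0.48 -0.05] 11.54
0.3 20.78 [25.3 24.2 77.4] [-3.   1.2  5.5] [ 0.12  0.51 -0.04] 11.32
0.0 21.23 [24.8 24.3 77.4] [-3.2  1.7  5.6] [ 0.24  0.6  -0.06] 11.77
end 21.38 [24.9 24.2 77.4] [-2.7  1.6  6.2] [ 0.28  0.57 -0.02] 11.33
```

View pics/w5.png

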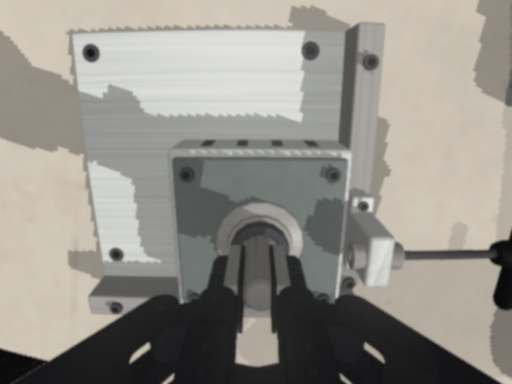

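The fingers are closed on the shaft at (258,265), 11.5 mm wide, jaws along jig y towards the guide at (365,245). The housing is still square in the corner. I'll release and check.

Run:
```python
from h import *
open_gripper(); move_l(jp(.025,.0235,.15),v=.2); move_l(jp(.03,.09,.19),v=.3); pause(.1)
c,im=shot("wrist","pics/w6.png"); print(get_state()['t'])
tip=proj(c,jp(.025,.025,.106)); print(tip)
x,y=int(tip[0]),int(tip[1])
crop(im,x-30,y-45,x+30,y+15,10,"pics/w6z.png"); crop(im,max(0,x-120),y-120,x+90,y+60,3,"pics/w6c.png")
```

```text
23.2667
[167.70885038 201.24338163]
```

View pics/w6z.png

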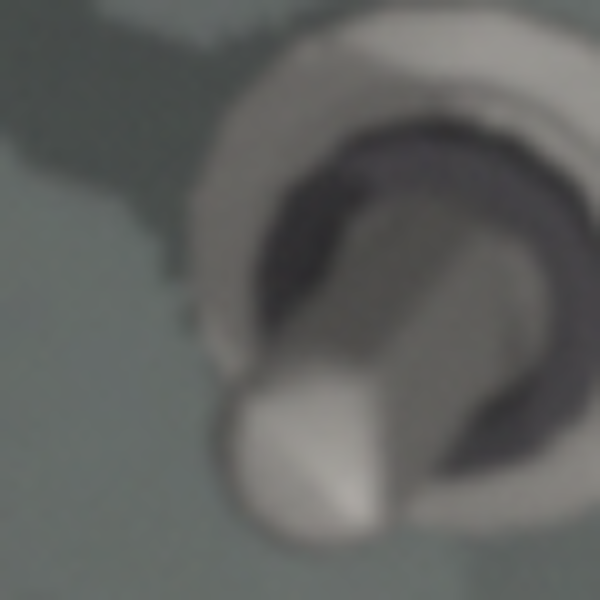

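View pics/w6c.png

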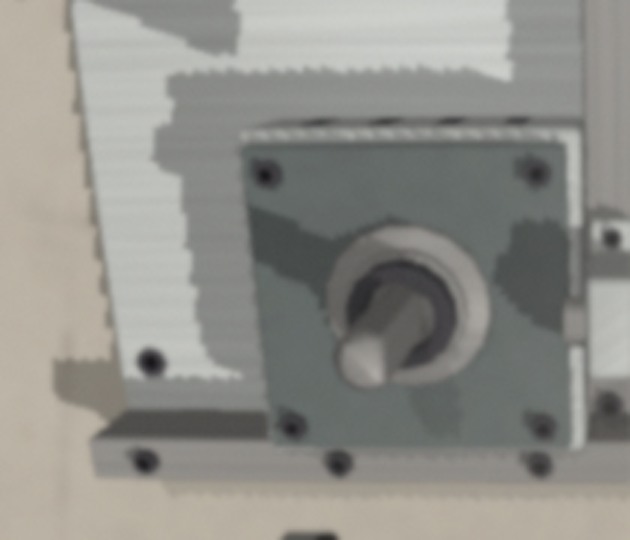

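The tip's flat edge runs parallel to the housing's sides, at crop x≈380 in w6z, so the flat faces the guide. The housing stands against both fences. Now the collar.

Run:
```python
from h import *
o=down(1.57)
move_ptp([0.485,-0.17,0.16],o); pause(.1); c1,a=shot("wrist","pics/w7.png")
move_l([0.485,-0.23,0.16],v=.25); pause(.1); c2,b=shot("wrist","pics/w8.png")
print(get_state()['t'])
for c,im,n in((c1,a,'7'),(c2,b,'8')):
    x,y=proj(c,[.49,-.1997,.008]); print(x,y); x,y=int(x),int(y)
    print(x-40,y-40); crop(im,x-40,y-40,x+40,y+40,7,f"pics/w{n}z.png")
```

```text
25.4
224.29043297781834 184.18511982617716
184 144
289.1182665248803 185.1421553394085
249 145
```

View pics/w7z.png

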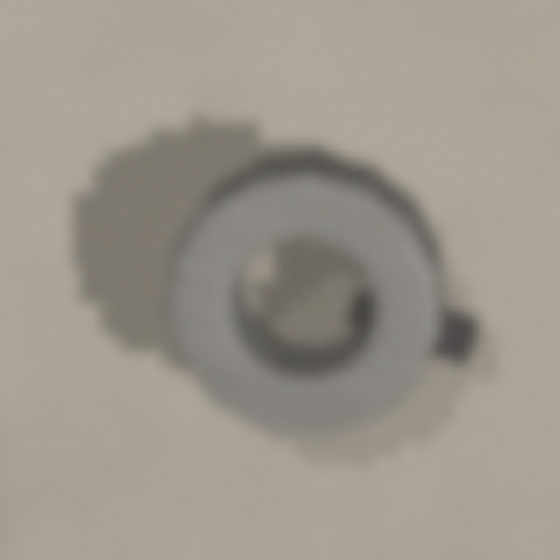

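View pics/w8z.png

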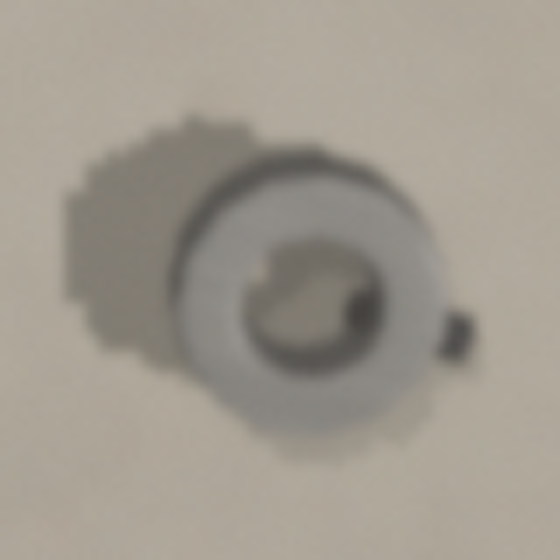

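Both show the collar ring, at crop (306,303) and (312,303), with its screw to the right and slightly down at (460,338) and (458,337).

Run:
```python
from h import *
C=[];S=[];rt=[];rs=[]
for n,x0,y0,sc in(('7',184,144,(460,338)),('8',249,145,(458,337))):
    c=np.load(f"pics/w{n}.png.npy",allow_pickle=True)[0]
    im=cv2.imread(f"pics/w{n}z.png").astype(int)
    m=((im[:,:,2]-im[:,:,0]<6)&(im.sum(2)>370)).astype(np.uint8)*255
    m=cv2.morphologyEx(m,cv2.MORPH_OPEN,np.ones((7,7)))
    cs,_=cv2.findContours(m,cv2.RETR_EXTERNAL,cv2.CHAIN_APPROX_NONE)
    k=max(cs,key=cv2.contourArea); e=cv2.fitEllipse(cv2.convexHull(k)); print(e)
    q=lambda p:((p[0]+.5)/7-.5+x0,(p[1]+.5)/7-.5+y0)
    rt.append(ray(c,q(e[0]))); rs.append(ray(c,q(sc)))
    C.append(onz(c,q(e[0]),.016)); S.append(onz(c,q(sc),.008))
    d=S[-1]-C[-1]; print(C[-1],S[-1],np.linalg.norm(d[:2]),np.arctan2(d[1],d[0]))
print(tri(rt),tri(rs))
```

```text
Traceback (most recent call last):
ValueError: max() iterable argument is empty
```

Run:
```python
from h import *
for n in '78':
    im=cv2.imread(f"pics/w{n}z.png").astype(int)
    print([list(im[y,x]) for x,y in((306,200),(200,300),(306,410),(410,300),(500,100),(140,250),(310,300))])
C=[];S=[];rt=[];rs=[]
for n,x0,y0,sc in(('7',184,144,(460,338)),('8',249,145,(458,337))):
    c=np.load(f"pics/w{n}.png.npy",allow_pickle=True)[0]
    im=cv2.imread(f"pics/w{n}z.png").astype(int)
    m=((im[:,:,2]-im[:,:,0]<8)&(im.sum(2)>340)).astype(np.uint8)*255
    m=cv2.morphologyEx(m,cv2.MORPH_OPEN,np.ones((7,7)))
    cs,_=cv2.findContours(m,cv2.RETR_EXTERNAL,cv2.CHAIN_APPROX_NONE)
    k=max(cs,key=cv2.contourArea); e=cv2.fitEllipse(cv2.convexHull(k)); print(e)
    q=lambda p:((p[0]+.5)/7-.5+x0,(p[1]+.5)/7-.5+y0)
    rt.append(ray(c,q(e[0]))); rs.append(ray(c,q(sc)))
    C.append(onz(c,q(e[0]),.016)); S.append(onz(c,q(sc),.008))
    d=S[-1]-C[-1]; print(C[-1],S[-1],np.linalg.norm(d[:2]),np.arctan2(d[1],d[0]))
print(tri(rt),tri(rs))
```

```text
[[np.int64(130), np.int64(135), np.int64(138)], [np.int64(130), np.int64(134), np.int64(137)], [np.int64(125), np.int64(129), np.int64(132)], [np.int64(131), np.int64(136), np.int64(139)], [np.int64(151), np.int64(164), np.int64(171)], [np.int64(112), np.int64(121), np.int64(125)], [np.int64(108), np.int64(117), np.int64(121)]]
[[np.int64(133), np.int64(138), np.int64(141)], [np.int64(132), np.int64(137), np.int64(140)], [np.int64(128), np.int64(133), np.int64(135)], [np.int64(133), np.int64(137), np.int64(141)], [np.int64(154), np.int64(167), np.int64(175)], [np.int64(116), np.int64(124), np.int64(130)], [np.int64(112), np.int64(122), np.int64(128)]]
((250.44309997558594, 391.450439453125), (33.31649398803711, 83.23015594482422), 121.99057006835938)
[ 0.50221342 -0.20383115  0.016     ] [ 0.49740697 -0.17668298  0.008     ] 0.02757037040873256 1.7460256358393647
((319.5160827636719, 201.96897888183594), (18.73456382751465, 33.176673889160156), 119.53030395507812)
[ 0.47688309 -0.19629125  0.016     ] [ 0.49732659 -0.17627101  0.008     ] 0.02861375637988601 0.7749383581875907
(array([ 0.47164072, -0.19968181,  0.0768311 ]), [np.float64(0.010219006882001384), np.float64(0.010219006882001381)]) (array([ 0.49673923, -0.17663511,  0.01001748]), [np.float64(4.011884732431955e-05), np.float64(4.011884732443981e-05)])
```

Run:
```python
from h import *
rt=[];rs=[]
for n,x0,y0,sc in(('7',184,144,(460,338)),('8',249,145,(458,337))):
    c=np.load(f"pics/w{n}.png.npy",allow_pickle=True)[0]
    im=cv2.GaussianBlur(cv2.imread(f"pics/w{n}z.png"),(0,0),3).astype(int)
    m=((im[:,:,2]-im[:,:,0]<11)&(im.sum(2)>350)).astype(np.uint8)*255
    m=cv2.morphologyEx(m,cv2.MORPH_OPEN,np.ones((9,9)))
    cs,_=cv2.findContours(m,cv2.RETR_EXTERNAL,cv2.CHAIN_APPROX_NONE)
    k=max(cs,key=cv2.contourArea); e=cv2.fitEllipse(cv2.convexHull(k)); print(e)
    q=lambda p:((p[0]+.5)/7-.5+x0,(p[1]+.5)/7-.5+y0)
    rt.append(ray(c,q(e[0]))); rs.append(ray(c,q(sc)))
    C=onz(c,q(e[0]),.016); S=onz(c,q(sc),.008)
    d=S-C; print(C,S,np.linalg.norm(d[:2]),np.arctan2(d[1],d[0]))
print(tri(rt),tri(rs))
```

```text
((304.0996398925781, 304.2203063964844), (250.18814086914062, 273.732177734375), 93.47953033447266)
[ 0.49038252 -0.19651182  0.016     ] [ 0.49740697 -0.17668298  0.008     ] 0.021036301046501848 1.2303368687951852
((312.5643615722656, 303.39105224609375), (249.88824462890625, 270.87078857421875), 65.62229919433594)
[ 0.49029653 -0.19673872  0.016     ] [ 0.49732659 -0.17627101  0.008     ] 0.021641370437091273 1.2399497910434687
(array([ 0.49066187, -0.19661212,  0.01490826]), [np.float64(4.0283174551208455e-05), np.float64(4.028317455123337e-05)]) (array([ 0.49673923, -0.17663511,  0.01001748]), [np.float64(4.011884732431955e-05), np.float64(4.011884732443981e-05)])
```

The collar's centre is at (0.4904, -0.1967), with its screw towards 1.235 rad. Its top measures 15 mm high and the screw 10 mm, against 16 mm and 8 mm in the text. Now the grasp.

Run:
```python
from h import *
t=lambda m:print(m,round(get_state()['t'],2),np.round(get_state()['tool_pos']*1e3,1),np.round(get_state()['ft_force'],1),round(get_state()['gripper_width']*1e3,2))
a=1.235-np.pi/2; c=[.4904,-.1967]
move_ptp([*c,.07],down(a)); r=move_l([*c,.001],v=.1,guard=10); t(r)
grab(); t('g'); move_l([*c,.1],v=.2); t('up'); pause(.1)
shot("wrist","pics/w9.png")
```

```text
False 27.96 [ 490.9 -197.     1.4] [0.3 0.8 0.5] 85.38
g 28.49 [ 491.2 -197.1    1.8] [-0.4  0.   5.6] 32.66
up 29.13 [ 489.5 -196.2   99. ] [-0.1 -0.5 -0.1] 32.71
```

View pics/w9.png

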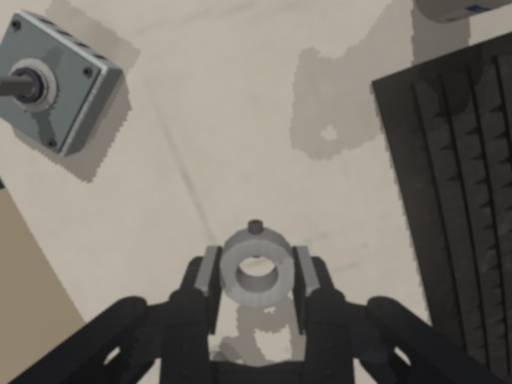

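The collar is held between the pads at (257,265). Its screw points straight up in the picture, towards the camera side, at (256,227). I'll measure its offset in the hand.

Run:
```python
from h import *
im=cv2.imread("pics/w9.png"); crop(im,207,212,307,312,6,"pics/w9z.png")
```

```text
(no output)
```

View pics/w9z.png

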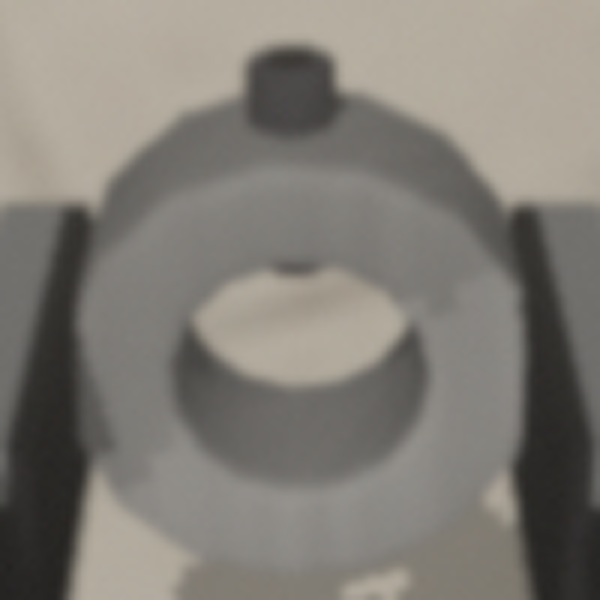

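Run:
```python
from h import *
c=np.load("pics/w9.png.npy",allow_pickle=True)[0]
s=get_state(); T=R.from_rotvec(s['ee_rot']); q=lambda x,y:((x+.5)/6-.5+207,(y+.5)/6-.5+212)
p0=s['tool_pos']
for zt in (.1145,.1125,.1165):
    A=T.inv().apply(onz(c,q(300.5,375),zt)-p0); B=T.inv().apply(onz(c,q(291,65),zt-.008+.0035)-p0)
    W=T.inv().apply(onz(c,q(523,345),zt)-onz(c,q(78,345),zt))
    print(zt,A*1e3,B*1e3,np.arctan2(B[0]-A[0],-(B[1]-A[1])),W[0],'top/bottom',(T.inv().apply(onz(c,q(300,572),zt)-p0)*1e3)[1],(T.inv().apply(onz(c,q(300,167),zt)-p0)*1e3)[1])
print(T.as_matrix(),p0)
```

```text
0.1145 [  0.06308242  -2.39637481 -16.63316092] [ -0.59092226 -24.80794038 -12.11455279] -0.029173291462030602 0.032080128114381976 top/bottom 14.73505486534181 -18.999957634492212
0.1125 [  0.06378856  -1.18527112 -14.63399941] [ -0.6002323  -23.98087365 -10.11507815] -0.029121105385034166 0.03258769728141823 top/bottom 16.217210643548146 -18.051554468914038
0.1165 [  0.06237629  -3.60747851 -18.63232244] [ -0.58161222 -25.63500711 -14.11402742] -0.029227297038618427 0.03157255894734577 top/bottom 13.252899087135487 -19.948360800070407
[[ 9.44133098e-01 -3.29542946e-01 -3.76021023e-03]
 [-3.29537267e-01 -9.44140323e-01  2.05920792e-03]
 [-4.22876355e-03 -7.05036951e-04 -9.99990810e-01]] [ 0.48867847 -0.19577369  0.09786557]
```

The collar's in-hand offset is about (0.1, -0.5±1) mm and its screw is turned +0.03 rad relative to the tool. The arm holds about 2 mm off its commands, so I'll correct from the measured pose. Next I'll go above the shaft and look.

```bash
cat >> h.py <<'E'
PSI=0.195
def servo(target,ori,off=None,v=.1,n=2):
    """move so that the measured TCP is at target; returns command offset"""
    off=np.zeros(3) if off is None else np.array(off)
    for i in range(n):
        move_l(np.array(target)+off,ori,v=v); pause(.15)
        e=np.array(target)-get_state()['tool_pos']; off=off+e
        if np.linalg.norm(e)<.0004: break
    return off
E
python3 - <<'E'
from h import *
t=lambda m:print(m,round(get_state()['t'],2),np.round(tojig(get_state()['tool_pos'])*1e3,2),get_state()['tool_pos'],np.round(get_state()['ft_force'],1),round(get_state()['gripper_width']*1e3,2))
T=R.from_rotvec(down(PSI)); off_tool=np.array([0.0001,-0.0005,0])
ax=jp(.0251,.0251,0)
tgt=ax-T.apply(off_tool); 
move_l([.4904,-.1967,.15],v=.3)
move_ptp(tgt+[0,0,.16],down(PSI)); 
off=servo(tgt+[0,0,.128],down(PSI),v=.15,n=3); t('above'); print(off)
np.save("off.npy",off); np.save("tgt.npy",tgt)
c,im=shot("wrist","pics/w10.png"); crop(im,187,192,327,312,5.7,"pics/w10z.png")
E
```

```text
above 32.23 [ 24.87  24.55 127.78] [0.55446889 0.14615214 0.12778109] [-0.3 -0.2 -0.9] 32.62
[ 6.98565732e-06 -1.55989749e-05  8.15847899e-06]
```

View pics/w10z.png

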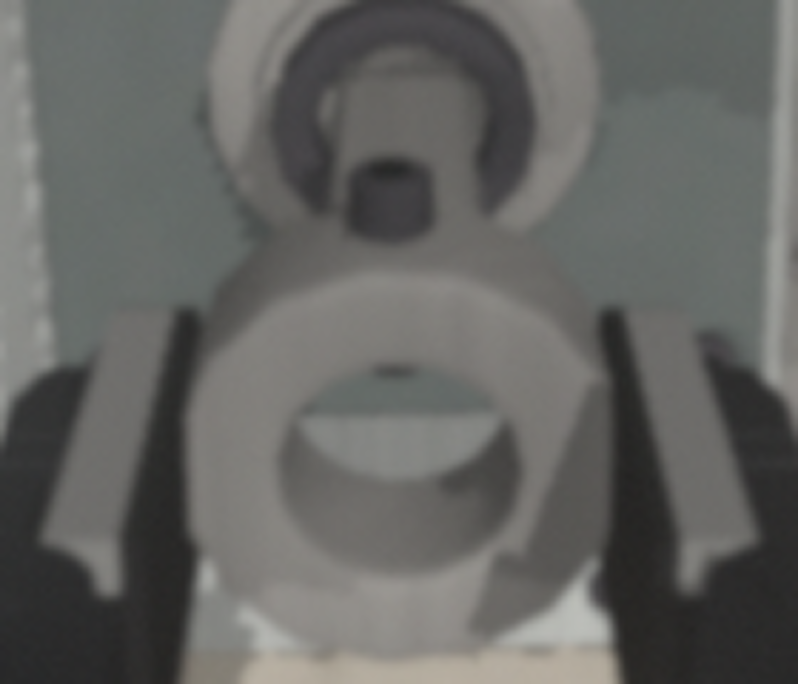

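Run:
```python
from h import *
im=cv2.imread("pics/w10.png")
z=im[187:243,220:296]; z=cv2.resize(z,None,fx=10,fy=10,interpolation=cv2.INTER_CUBIC)
g=cv2.createCLAHE(3,(4,4)).apply(cv2.cvtColor(z,cv2.COLOR_BGR2GRAY)); cv2.imwrite("pics/w10y.png",g)
print([np.round(get_state()['tool_pos']*1e3,2) for _ in range(6)], get_state()['t'])
```

```text
[array([554.44, 146.15, 127.75]), array([554.44, 146.15, 127.75]), array([554.44, 146.15, 127.75]), array([554.44, 146.15, 127.75]), array([554.44, 146.15, 127.75]), array([554.44, 146.15, 127.75])] 32.2833
```

View pics/w10y.png

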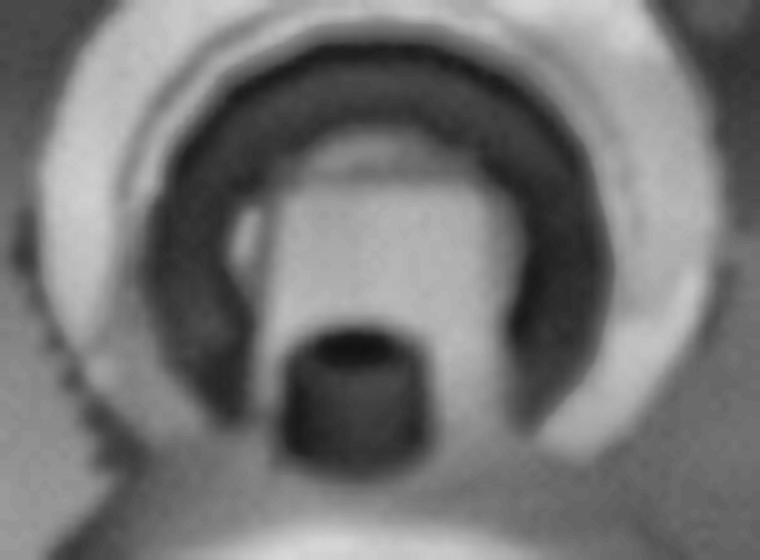

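Run:
```python
from h import *
c=np.load("pics/w10.png.npy",allow_pickle=True)[0]
s=get_state(); T=R.from_rotvec(s['ee_rot']); p0=s['tool_pos']; print('yaw',np.arctan2(*T.as_matrix()[1::-1,0]))
q=lambda x,y:(220+(x+.5)/10-.5,187+(y+.5)/10-.5)
for nm,p,z in (('sleeve',q(379,265),.068),('flatbot',q(382,179),.068),('shaft',q(375,265),.070),('screw',q(355,350),.133)):
    P=onz(c,p,z); print(nm,T.inv().apply(P-p0)[:2]*1e3,tojig(P)*1e3)
z=.142
P=onz(c,(187+400.5/5.7-.5,192+472/5.7-.5),z); print('ring',T.inv().apply(P-p0)*1e3)
```

```text
yaw 0.19498525403434605
sleeve [ 0.33954365 -1.65166306] [25.21471562 26.20413295 68.        ]
flatbot [ 0.53274431 -7.59153782] [25.54455776 32.1379886  68.        ]
shaft [ 0.07611654 -2.41459353] [24.96908025 26.97285924 70.        ]
screw [ -0.9061512  -22.38123245] [ 24.45175257  46.95478936 133.        ]
ring [ -0.1590006   -0.83378221 -14.25351796]
```

The flat's lower edge is level in the picture and centred on the shaft, and the collar axis agrees with the shaft to within about 0.5 mm in x. I'll lower it under guard.

Run:
```python
from h import *
t=lambda m:print(m,round(get_state()['t'],2),np.round(tojig(get_state()['tool_pos'])*1e3,2),np.round(get_state()['ft_force'],1),np.round(get_state()['wrist_torque'],2),round(get_state()['gripper_width']*1e3,2))
tgt=np.load("tgt.npy")
r=move_l(tgt+[0,0,.112],v=.08,guard=8); t(r)
if not r:
    r=move_l(tgt+[0,0,.098],v=.03,guard=8); t(r)
shot("wrist","pics/w11.png")
```

```text
False 32.63 [ 23.86  24.7  110.69] [ 0.4  0.8 -0.5] [ 0.   -0.05  0.01] 32.99
False 33.25 [24.9  24.61 97.87] [-0.7  0.3 -0.9] [ 0.03 -0.02 -0.04] 32.71
```

View pics/w11.png

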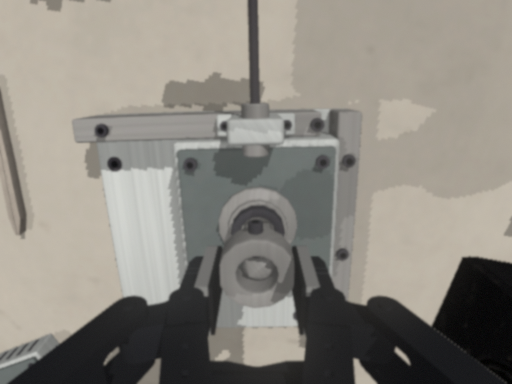

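Run:
```python
from h import *
im=cv2.imread("pics/w11.png"); crop(im,200,180,320,310,5,"pics/w11z.png")
```

```text
(no output)
```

View pics/w11z.png

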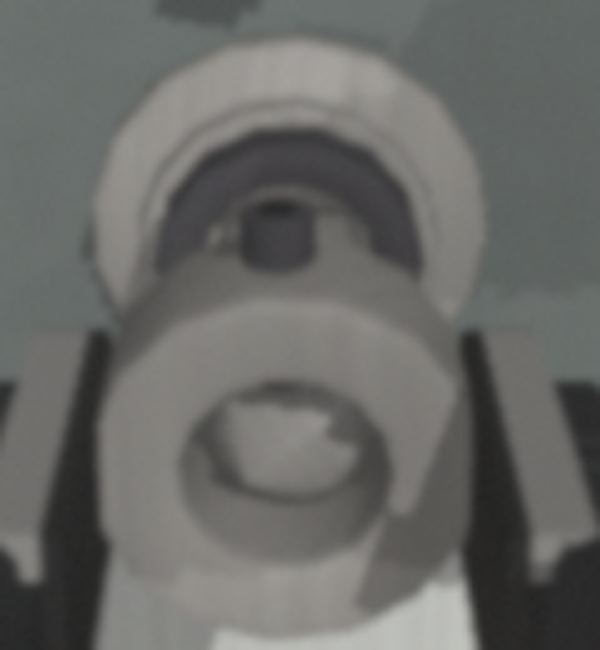

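The shaft tip is inside the bore, at crop (280,445). The screw tip is about to reach the flat, so I'll continue down.

Run:
```python
from h import *
t=lambda m:print(m,round(get_state()['t'],2),np.round(tojig(get_state()['tool_pos'])*1e3,2),np.round(get_state()['ft_force'],1),np.round(get_state()['wrist_torque'],2),round(get_state()['gripper_width']*1e3,2))
tgt=np.load("tgt.npy")
r=move_l(tgt+[0,0,.076],v=.03,guard=7); pause(.2); t(r)
```

```text
False 34.38 [25.2  24.58 76.25] [ 0.5  0.2 -1.5] [-0.    0.01 -0.02] 32.97
```

Run:
```python
from h import *
t=lambda m:print(m,round(get_state()['t'],2),np.round(tojig(get_state()['tool_pos'])*1e3,2),np.round(get_state()['ft_force'],1),np.round(get_state()['wrist_torque'],2),round(get_state()['gripper_width']*1e3,2))
tgt=np.load("tgt.npy")
z=.074
while z>.054:
    z-=.002
    r=move_l(tgt+[0,0,z],v=.02,guard=22); t((round(z,4),r))
    if r or get_state()['ft_force'][2]>20: break
pause(.2); t('hold')
```

```text
(0.072, False) 34.73 [24.72 24.6  71.72] [ 0.3  0.1 -1.1] [-0.06  0.02  0.  ] 33.12
(0.07, False) 34.98 [25.   24.58 69.94] [ 0.4  1.4 -1.5] [ 0.02 -0.04  0.05] 32.84
(0.068, False) 35.23 [25.08 24.6  68.65] [-1.1 -0.8  5.5] [-0.09  0.39  0.01] 32.98
(0.066, False) 35.48 [25.13 24.6  66.9 ] [-3.3 -0.6  6. ] [-0.1   0.52  0.01] 32.6
(0.064, False) 35.73 [25.12 24.58 65.12] [-2.7 -0.5  8. ] [-0.11  0.62  0.02] 33.06
(0.062, False) 35.98 [25.16 24.6  63.77] [-4.  -0.6 10.9] [-0.12  0.88  0.01] 33.07
(0.06, False) 36.23 [25.31 24.6  63.68] [-8.4 -2.1 21.9] [-0.35  1.8  -0.01] 32.43
hold 36.43 [25.33 24.59 63.69] [-7.6 -1.8 21.8] [-0.26  1.81  0.03] 32.7
```

The force jumped from 11 to 22 N with z stopped at 63.7 mm, 5.8 mm below first contact. So the sleeve is on its stop. Now I'll check by looking.

Run:
```python
from h import *
c,im=shot("wrist","pics/w12.png"); crop(im,110,60,400,290,2.75,"pics/w12c.png"); crop(im,200,150,310,290,4.2,"pics/w12z.png")
c,im=shot("scene","pics/s12.png"); crop(im,150,120,340,250,4.2,"pics/s12c.png")
```

```text
(no output)
```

View pics/w12c.png

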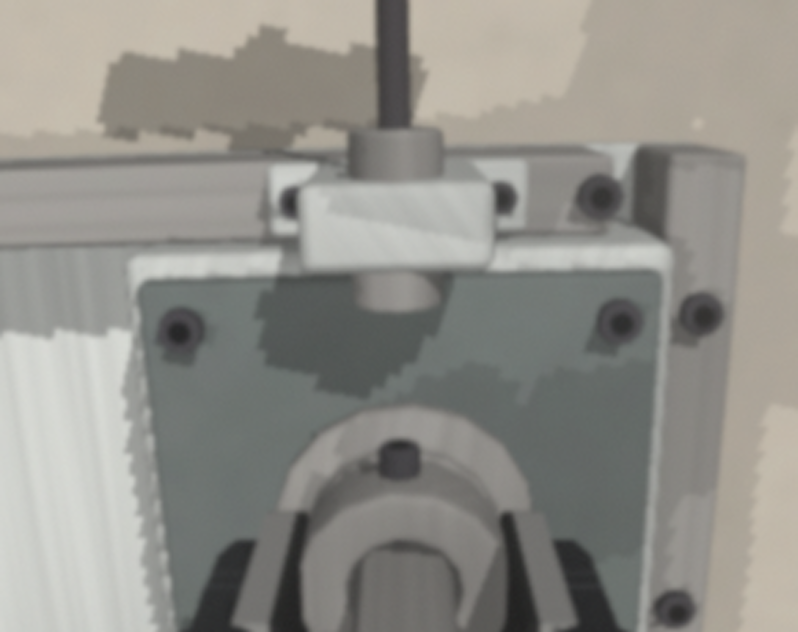

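View pics/w12z.png

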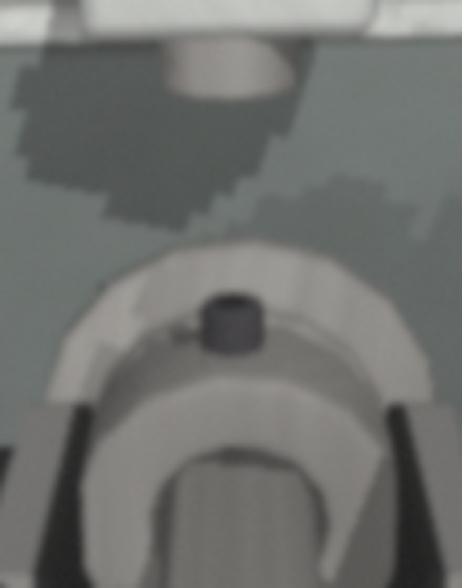

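View pics/s12c.png

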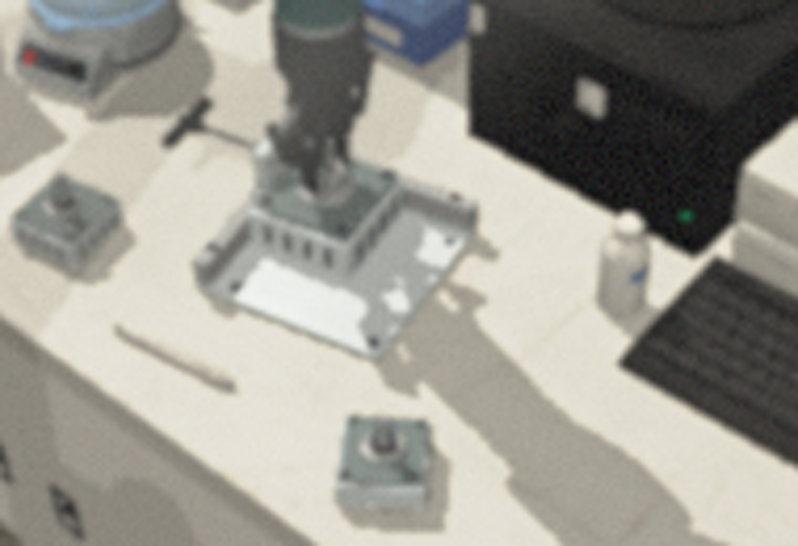

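In the w12c crop the screw head at (398,460) is in line with the bush at (398,290) and the key at (393,60). The bottle is unmoved. As a last check, I'll compare the housing with the fences numerically.

Run:
```python
from h import *
c=np.load("pics/w12.png.npy",allow_pickle=True)[0]
q=lambda x,y:(110+(x+.5)/2.75-.5,60+(y+.5)/2.75-.5)
D={}
for n,p,z in (('gl',(180,328),.052),('gr',(621,322),.052),('fy',(602,196),.036),('fx_hi',(703,313),.036),('fx_lo',(676,607),.036),('screwend',(398,447),.070),('bush',(398,300),.070),('corner',(668,270),.052)):
    D[n]=tojig(onz(c,q(*p),z))*1e3; print(n,np.round(D[n],1))
d=D['gr']-D['gl'];print('g yaw rel jig',np.arctan2(d[1],d[0])); d=D['fx_hi']-D['fx_lo'];print('fence',np.arctan2(-d[0],d[1]))
s=get_state();print(s['t'],s['ft_force'],s['gripper_width'],tojig(s['tool_pos']))
t0=cv2.imread("pics/top0.png")
_,t1=shot("top","pics/top12.png")
for n,(x0,y0,x1,y1) in dict(bottle=(260,145,282,172),timer=(334,228,360,252)).items():
    print(n,np.abs(t0[y0:y1,x0:x1].astype(int)-t1[y0:y1,x0:x1]).mean())
```

```text
gl [-13.4  63.1  52. ]
gr [64.  62.3 52. ]
fy [63.2 82.3 36. ]
fx_hi [83.9 59.5 36. ]
fx_lo [83.5 -6.1 36. ]
screwend [24.6 47.1 70. ]
bush [25.2 71.4 70. ]
corner [71.8 71.5 52. ]
g yaw rel jig -0.009895964981829134
fence -0.006649510529575432
36.5333 [-8.07476238 -2.00574426 21.79308107] 0.0326409875204201 [0.02529945 0.02461476 0.06366395]
bottle 8.19023569023569
timer 37.669871794871796
```

View pics/top12.png

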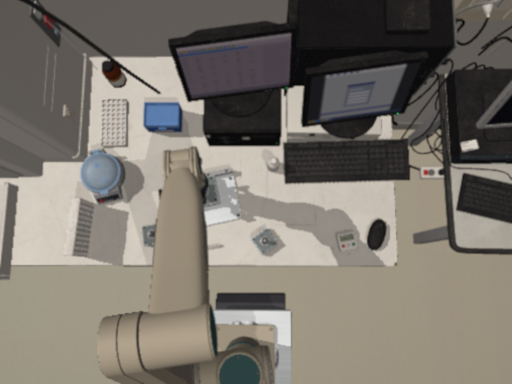

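The timer (346,240) and bottle (272,161) stand where they did. The picture difference at the timer is the arm's shadow. I'll hand in while holding.

Run:
```python
from station import *
print(sign_off()); s=get_state(); print(s['t'],s['ft_force'],s['tool_pos'])
```

```text
the job is handed in; nothing more can be done
None
the job is handed in; nothing more can be done
```

I finished the job in the order asked and handed it in at about 36.6 s of the 72 s allowed, still gripping the collar and holding it down.

**What I did**
- **Gear head:** I pushed it along jig +x, then +y, then +x again, each time until the force guard tripped at 14 N.
- **Shaft:** I pinched it with the fingers on the flat, found at about +1.2 rad, and turned it until the flat faced the key guide.
- **Collar:** I gripped it across its x axis, slid it over the shaft with its screw on the flat, and pressed it down. It met no resistance until it touched the sleeve.

**What the last checks showed**
- **Sleeve:** the collar stopped 5.8 mm below first contact (stated travel 6 mm). The push then rose from 11 to 22 N with no further movement, so the sleeve is on its stop.
- **Screw:** its head is in line with the guide bush, at jig x = 24.6 mm against 25.2 mm.
- **Gear head:** the housing is square to the fence within about 0.01 rad, and no gap to the fences shows.
- **Bystanders:** the bottle and the timer are where they were.

**What disagreed**
- **Gripper width:** it read 11.5 mm on the 13 mm flat and 32.7 mm on the 36 mm collar, so I did not use it as a measure.
- **Collar picture:** the collar's apparent size in the hand did not match the text, which left about 1 mm of doubt in its position in the grip. It still went on freely.
- **Timer check:** the automatic picture comparison flagged the timer. The picture shows this is only the arm's shadow.

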